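# Set the wire-tension brake to 7

### The arm

A 7-joint arm with a two-finger parallel gripper is mounted at the origin on a cart in front of the work surface, level with it; the furniture and walls round the work are solid. World frame = base frame: x ahead of the robot, y to its left, z up, the work surface at z = 0. Lengths are in m, angles in rad, forces in N, time in s.
With the tool pointing down it reaches from about 0.425 to 0.875 m from the base axis. Payload 9.9 kg.
Tool frame: the origin (TCP) lies on the centre line of the jaws, within the pads' length; the fingertips stand 8 mm ahead of it and the grasp point (between the pads) lies 11 mm behind it; x points along the fingers, z is the direction in which the jaws open and shut, and the axes are right-handed (so a half turn about x gives the same grasp; the last joint's range is limited). The gripper opens to 85 mm and grips with 20 to 120 N. Pads are 22 mm wide; open, the fingers measure 114 mm over their backs; the gripper's body (76 mm by 85 mm) begins 54 mm behind the grasp point. The pads swing forward as they close: fully open they stand 13 mm farther back than shut.
Start: joints at [1.24, 0.576, 0.025, 1.437, -0.015, 1.129, -0.057], TCP at [0.165, -0.655, 0.239] pointing down, gripper open.
Joint ranges: [-2.76, 2.76], [-0.34, 2.15], [-1.52, 1.57], [0.19, 2.46], [-1.09, 4.23], [0.17, 1.99], [-2.82, 2.82]. Speed limits (rad/s): [2.22, 2.22, 3.01, 3.01, 3.14, 3.14, 3.14].

### API

Orientations are given as a unit quaternion [w, x, y, z].
In Python, from rig import robot, imaging gives the robot as it stands. The module is installed in compiled form; this text tells all that it offers.
- The arm moves only by the shell command python3 -m crank 'ROWS' [OPENING] [FORCE]. ROWS is JSON, a list of rows, each a list of 2 entries, a list of its own where there are three numbers: the shift along the world's x, y, z in mm, then the turn about the world's z in rad. A call has 1 to 8 rows; each row is the pose to reach, as a shift and turn from the pose commanded when the call began; what a row does not reach only later rows make up. A row lasts 1/10 s, in which the tool goes at most 50 mm and 8.59 degrees, less where a joint would pass 70% of its speed; a pose out of reach is approached as far as the arm can. A call with a gripper value outside its range is refused whole. OPENING is the opening, from 0 (shut) to 1 (fully open), set as the call begins (- or left out, the last holds). The fingers move at their own pace and stop on an object; FORCE is the grip in N (left out, the last holds). Time passes only in rows, so rows that repeat a pose let the fingers close. It gives the time, the measured TCP pose, the force and the opening at its end, in the units of the state.
- robot.read_state(): the state, without advancing time (a new reading comes with each control period).
- imaging.get_image(name): name is "side" or "top"; returns the picture (384x512x3 uint8, red, green, blue); there is no depth.
- imaging.calibration(name): a dict with "K" (3x3 intrinsics, pixels), "k1" (the pictures are not rectified: a ray, as slopes to the right and down, at radius r is drawn at 1 + k1 r^2 times it, then the intrinsics apply), "eye" and "rotation" of the camera in the world. Camera axes: x right, y up, looking along -z (the intrinsics and any distortion apply to the point x, -y, -z); pixel columns grow to the right and rows downward; lengths in m; the calibration is good to about 2 mm. A picture is of the moment at which its call begins. calibration takes no time and is no camera call.
- robot.finish_job(): hands the job in, once; it reports no verdict.
The state is a dict: "time_s": time; "q": joint angles; "dq": joint speeds; "joint_torque": joint torques, N m; "tool_pos": TCP position; "eef_rot": TCP orientation; "force": force on the tool from outside, world axes, zero at the start; "wrist_torque": the same for the moment, N m; "gripper_width": finger opening in m.
Only numpy, scipy, OpenCV 4.12 (cv2) and the standard library are available. Lean on these libraries where they do the work, as an engineer would, in place of code of your own. Each camera call takes 0.05 s, during which the arm holds its last target.

### The job

The next spool of wire needs tension 7. Set the numbered sleeve of the wire-tension brake on the bench to 7: it turns only while it is pressed down, so press and turn it until the 7 stands at the red arrow, then let go so that it springs fully up and locks there. Leave the small things lying around it where they are.

Things in the scene. Friction and masses are not known exactly. Their poses are not given: they have to be found in the camera images.
- brake: wire-tension brake, screwed to the bench and immovable. Square dark foot 116 x 116 x 10 mm, on it a round grey body 94 mm across up to 31 mm high, above that the turning sleeve. A grey post (10 x 16 mm, 46 mm high, 52 mm from the centre) with a red arrow on its top stands at the brake's -x side; a small white pulley (to 44 mm high) is at its +y side. Origin: underside centre, on the sleeve's upright axis; z up
- sleeve_top (a point): centre of the sleeve's top face, 85 mm above the bench when the sleeve is up; it sinks up to 6 mm. The sleeve is one piece: a white scale disc 86 mm across and 5 mm thick (its upper face 40 mm below this point), and on it a knurled black grip, a round cylinder 40 mm in diameter and 40 mm tall with an aluminium top. A red stripe on the top face points from the centre to the numeral 0 of the disc
- zero_mark (a point): the tick of the numeral 0 on the upper face of the white scale disc, 40.5 mm from the axis; it turns with the sleeve. The numerals 0 to 9 follow counter-clockwise seen from above, 30 degrees apart; no numerals on the remaining 60 degrees
- index (a point): tip of the fixed red arrow: the numeral next to it is the setting; 47.5 mm from the axis, 46 mm above the bench
- sleeve (a joint): angle of the sleeve in rad: numeral n stands at the arrow at n x 0.5236 (0 at numeral 0, 3.665 at numeral 7). Grows as the sleeve is turned clockwise seen from above. It starts locked at 1, 2 or 3. End stops just beyond 0 and 9. While it is pressed down it clicks from number to number (about 0.07 N m to pass a click); while it is up it is locked, with about 0.01 rad of play, and must not be forced
- plunger (a joint): how far the sleeve is pressed down, m: 0 fully up and locked, 0.006 on its lower stop. A spring pushes it up: it begins to move at about 7 N and needs about 10 N on the stop. The lock is free from 0.0045 on. If it is let go more than about 13 degrees from a number it may stay stuck half down; nearer, it slides into the number and rises
- shim_olive: loose small olive-green block 18 x 34 x 9 mm, a bystander; origin under its centre
- ring_gauge: loose steel ring, 48 mm across and 14 mm high, a bystander; origin under its centre
- pen_magenta: loose magenta pen, 128 mm long and 11 mm high, a bystander; origin under its middle
Not all that is in view belongs to the job. Of the things that look like the brake, the middle-sized one is meant.

How it is judged:
By the outcome, as a careful person would: the job done as asked, in the order asked, and still so for the second after the job is handed in, with the robot touching nothing.
It also fails if it takes over 56 s, if anything falls off the work surface, if the arm or the gripper's body presses on something with over 40 N, if the wrist force passes 120 N, or if a joint passes its speed limit or range.

## Working session

There is one attempt and no reset: what is moved stays moved. The work goes in short steps, Python scripts to look and compute and a shell command to move; the robot and the scene stay as the last step left them, time stands still between calls to the robot, and variables do not carry over. Pictures are saved under pics/ and viewed, and the job is handed in when it is done.

```bash
mkdir -p pics; ls; python3 - <<'E'
from rig import robot, imaging
import cv2
print(robot.read_state())
for n in("side","top"):
    im=imaging.get_image(n); cv2.imwrite(f"pics/{n}0.png",im[:,:,::-1]); c=imaging.calibration(n); print(n,c)
E
```

```text
pics
{'time_s': 0.0, 'q': array([ 1.24019654,  0.57653286,  0.02481438,  1.43790741, -0.01498355,
        1.12900874, -0.05652458]), 'dq': array([-1.08359446e-03, -1.95118877e-04,  2.80392466e-04, -7.27059358e-04,
        2.93219494e-04,  5.75732672e-05,  1.77337599e-04]), 'joint_torque': array([-3.15989892e-04, -7.65777540e+01,  2.25079715e+00, -2.85967040e+01,
        1.53656316e-02,  1.27647672e-02,  4.88346950e-05]), 'tool_pos': array([ 0.16481312, -0.65411265,  0.23844169]), 'eef_rot': array([ 0.55726579,  0.43498164,  0.55823469, -0.43430386]), 'force': array([-0.41006548, -0.37296515,  0.4745674 ]), 'wrist_torque': array([-0.01266564,  0.00157172, -0.00691574]), 'gripper_width': 0.0854303297346705}
side {'K': array([[404.71613968,   0.        , 257.13814308],
       [  0.        , 404.71613968, 188.35743456],
       [  0.        ,   0.        ,   1.        ]]), 'k1': -0.05685618769426382, 'eye': array([0.50110836, 0.88478674, 0.51984271]), 'rotation': array([-0.02794965, -0.03050344,  0.52787424,  0.8483143 ])}
top {'K': array([[432.3917948 ,   0.        , 262.46913881],
       [  0.        , 432.3917948 , 189.38673344],
       [  0.        ,   0.        ,   1.        ]]), 'k1': -0.08353491035097627, 'eye': array([ 0.4534879 , -0.03353518,  1.47676788]), 'rotation': array([-0.69762002, -0.03452314,  0.01545337,  0.71546883])}
```

View pics/side0.png

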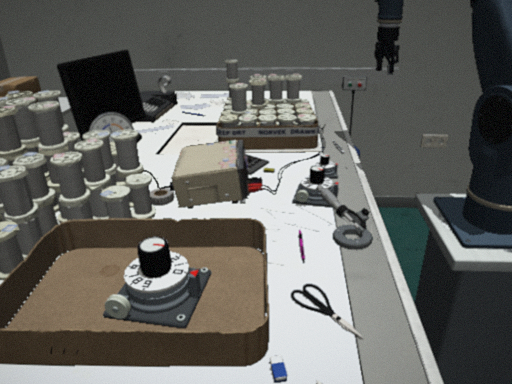

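View pics/top0.png

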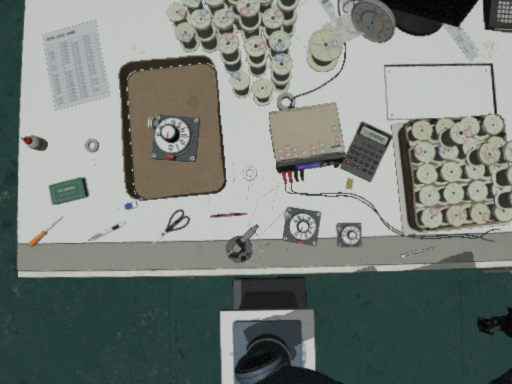

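The top view shows three brake-like things: one in the tray at (172,135), one at (302,226) and a small one at (349,235). I'll measure each foot to pick the 116 mm one.

```bash
cat > h.py <<'E'
import numpy as np, cv2
from rig import robot, imaging
from scipy.spatial.transform import Rotation as R
def cal(n):
    c=imaging.calibration(n); q=c["rotation"]; return c["K"],c["k1"],c["eye"],R.from_quat([q[1],q[2],q[3],q[0]]).as_matrix()
def ray(n,uv):
    K,k1,e,Rm=cal(n)
    # same model as OpenCV with only k1
    p=cv2.undistortPoints(np.array(uv,float).reshape(-1,1,2),K,np.array([k1,0,0,0.])).reshape(-1,2)
    d=np.c_[p[:,0],-p[:,1],-np.ones(len(p))]@Rm.T
    return e,d
def onz(n,uv,z):
    e,d=ray(n,uv); t=(z-e[2])/d[:,2]; return e+d*t[:,None]
def proj(n,P):
    K,k1,e,Rm=cal(n); c=(np.atleast_2d(P)-e)@Rm
    x=np.c_[c[:,0],-c[:,1],-c[:,2]]
    return cv2.projectPoints(x,np.zeros(3),np.zeros(3),K,np.array([k1,0,0,0.]))[0].reshape(-1,2)
def st():
    s=robot.read_state(); print(round(s["time_s"],2),"q",np.round(s["q"],3),"p",np.round(s["tool_pos"],4),"R",np.round(s["eef_rot"],3),"F",np.round(s["force"],1),"T",np.round(s["wrist_torque"],2),"w",round(s["gripper_width"],4)); return s
E
python3 - <<'E'
from h import *
im=cv2.imread("pics/top0.png")
a=im[110:165,140:210]; b=im[200:255,270:370]
b=cv2.resize(im[195:260,270:370],None,fx=7,fy=7,interpolation=cv2.INTER_CUBIC); cv2.imwrite("pics/c1.png",b)
s=cv2.imread("pics/side0.png"); cv2.imwrite("pics/c2.png",cv2.resize(s[140:250,260:390],None,fx=5,fy=5,interpolation=cv2.INTER_CUBIC))
g=cv2.cvtColor(im,cv2.COLOR_BGR2GRAY)
for c in [(172,135),(302,226),(349,235)]:
    x,y=c; w=30; sub=g[y-w:y+w,x-w:x+w]
    m=((sub<80)).astype(np.uint8)
    cs,_=cv2.findContours(m,cv2.RETR_EXTERNAL,cv2.CHAIN_APPROX_NONE)
    k=max(cs,key=lambda k:cv2.contourArea(cv2.convexHull(k)) if True else 0)
    r=cv2.minAreaRect(k); box=cv2.boxPoints(r)+[x-w,y-w]
    P=onz("top",box,0.01); print(c,np.round(box,1).tolist(),np.round(P[:,:2],3).tolist(),[round(float(np.linalg.norm(P[i]-P[i-1])),3) for i in range(4)], np.round(P.mean(0),4))
E
```

```text
(172, 135) [[153.9, 158.8], [157.5, 114.7], [199.6, 118.1], [196.1, 162.2]] [[0.674, 0.378], [0.829, 0.365], [0.812, 0.217], [0.658, 0.231]] [0.148, 0.156, 0.15, 0.155] [0.743  0.2978 0.01  ]
(302, 226) [[295.4, 229.8], [298.4, 218.8], [303.0, 220.0], [300.0, 231.0]] [[0.418, -0.103], [0.455, -0.114], [0.451, -0.13], [0.414, -0.118]] [0.016, 0.038, 0.016, 0.038] [ 0.4345 -0.1164  0.01  ]
(349, 235) [[339.7, 227.8], [349.7, 221.8], [351.0, 224.0], [341.0, 230.0]] [[0.421, -0.253], [0.44, -0.287], [0.433, -0.291], [0.414, -0.257]] [0.009, 0.04, 0.009, 0.04] [ 0.427 -0.272  0.01 ]
```

View pics/c1.png

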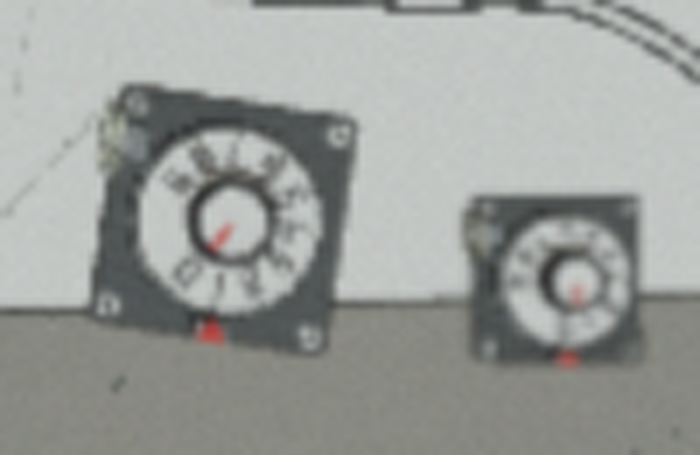

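View pics/c2.png

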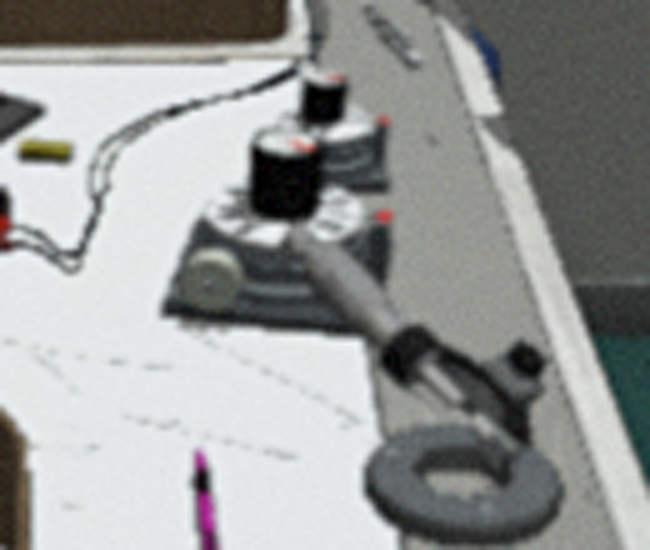

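```bash
python3 - <<'E'
from h import *
f=lambda a:np.array(a)/7.+[270,195]-0.4
A=onz("top",f([[128,85],[357,118],[325,355],[92,318]]),0.01); print("foot",np.round(A,4).tolist(),[round(float(np.linalg.norm(A[i]-A[i-1])),4) for i in range(4)],A.mean(0))
print("disc",onz("top",f([[231,221]]),.045),"top",onz("top",f([[235,220]]),.085),"arrow",onz("top",f([[211,330]]),.046))
S=lambda a:np.array(a)/5.+[260,140]-.4
print("side top",onz("side",S([[288,143]]),.085),"arrow",onz("side",S([[384,215]]),.046))
im=cv2.imread("pics/top0.png"); hsv=cv2.cvtColor(im,cv2.COLOR_BGR2HSV); g=hsv[...,2]
# refine : white-ish disc contour and grip's bright top
c=np.zeros_like(g); cv2.circle(c,(303,226),15,255,-1)
m=((g>150)&(c>0)).astype(np.uint8)
cs,_=cv2.findContours(m,cv2.RETR_EXTERNAL,cv2.CHAIN_APPROX_NONE); k=max(cs,key=cv2.contourArea); e=cv2.fitEllipse(cv2.convexHull(k)); print("disc ellipse",e,onz("top",[e[0]],.045))
# lamp crop
cv2.imwrite("pics/c3.png",cv2.resize(im[205:275,215:325],None,fx=7,fy=7,interpolation=cv2.INTER_CUBIC))
# small brake knob
print("small",onz("top",f([[575,282]]),.05), "foot", np.round(onz("top",f([[475,195],[640,195],[640,362],[472,360]]),.01),3).tolist())
E
```

```text
foot [[0.4967, -0.0799, 0.01], [0.4779, -0.1901, 0.01], [0.3643, -0.1711, 0.01], [0.3848, -0.0595, 0.01]] [0.1137, 0.1117, 0.1151, 0.1135] [ 0.43092648 -0.12511691  0.01      ]
disc [[ 0.43036864 -0.12548251  0.045     ]] top [[ 0.431425   -0.12475655  0.085     ]] arrow [[ 0.37953827 -0.11454133  0.046     ]]
side top [[ 0.4291579  -0.12530689  0.085     ]] arrow [[ 0.37604466 -0.11878525  0.046     ]]
disc ellipse ((302.1714782714844, 226.4387969970703), (24.66953468322754, 25.742660522460938), 109.08485412597656) [[ 0.42952513 -0.12404538  0.045     ]]
small [[ 0.39773719 -0.28552189  0.05      ]] foot [[0.439, -0.246, 0.01], [0.437, -0.326, 0.01], [0.357, -0.323, 0.01], [0.36, -0.242, 0.01]]
```

View pics/c3.png

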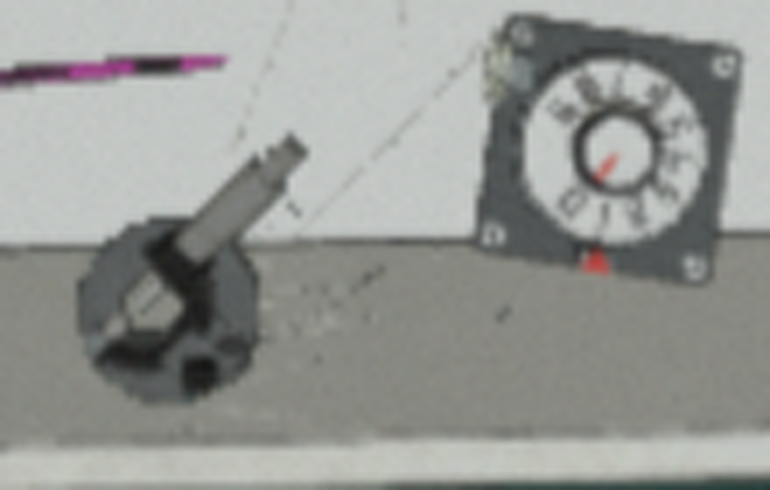

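```bash
python3 - <<'E'
from h import *
def tri(t,s):
    e1,d1=ray("top",[t]); e2,d2=ray("side",[s]); A=np.c_[d1[0],-d2[0]]; x=np.linalg.lstsq(A,e2-e1,rcond=None)[0]
    p,q=e1+x[0]*d1[0],e2+x[1]*d2[0]; return np.round((p+q)/2,3),round(float(np.linalg.norm(p-q)),3)
print("tip",tri((257.2,226),(317.5,186.5)))
print("collar",tri((215+180/7,205+265/7),(260+410/5,140+350/5)))
print("knob",tri((215+205/7,205+370/7),(260+525/5,140+360/5)))
print("base", onz("top",[(215+168/7,205+310/7)],.02), onz("top",[(215+80/7,205+310/7)],.02))
E
```

```text
tip (array([0.436, 0.022, 0.102]), 0.002)
collar (array([0.383, 0.078, 0.071]), 0.002)
knob (array([0.331, 0.068, 0.061]), 0.002)
base [[0.35768924 0.08822114 0.02      ]] [[0.35857048 0.13057295 0.02      ]]
```

The middle brake, at (303,226) in the top picture, has a foot about 114 mm square, against about 150 mm and 81 mm for the other two. Top and side views agree on its axis at about (0.430, -0.125), and it stands at 1. It needs a 180° clockwise turn. The magnifier stand's tip is 147 mm away, so it is clear of the gripper.

```bash
python3 -m crank '[[[45,40,0],0],[[90,80,0],0],[[130,125,0],0],[[165,165,0],0],[[185,210,0],0],[[200,255,0],0],[[215,300,0],0],[[230,345,0],0]]' 1 60; python3 -c "
from h import *
s=st(); q=s['eef_rot']; print(R.from_quat([q[1],q[2],q[3],q[0]]).as_matrix())"
```

```text
time_s: 0.9
tool_pos: [0.3876, -0.3298, 0.2391]
eef_rot: [0.558, 0.435, 0.558, -0.435]
force: [0.8, 0.6, 0.2]
gripper_width: 0.0856
0.9 q [ 0.636  0.33  -0.032  1.868  0.013  0.944 -0.725] p [ 0.3876 -0.3298  0.2391] R [ 0.558  0.435  0.558 -0.435] F [0.8 0.6 0.2] T [-0.01 -0.13 -0.04] w 0.0856
[[-2.00369698e-04  9.69623691e-01  2.44601426e-01]
 [ 2.39376924e-04  2.44601471e-01 -9.69623671e-01]
 [-9.99999951e-01 -1.35731265e-04 -2.81116260e-04]]
```

```bash
python3 -m crank '[[[6,28,0],0.14],[[12,56,0],0.28],[[18,84,0],0.42],[[24,112,0],0.56],[[30,140,0],0.70],[[36,168,0],0.84],[[40,190,0],0.98],[[43,205,0],1.12]]' ; python3 -m crank '[[[0,0,0],0.14],[[0,0,0],0.28],[[0,0,0],0.42],[[0,0,0],0.56],[[0,0,0],0.70],[[0,0,0],0.84],[[0,0,0],0.98],[[0,0,0],1.12]]'; python3 -m crank '[[[0,0,-10],0.14],[[0,0,-20],0.28],[[0,0,-30],0.42],[[0,0,-40],0.56],[[0,0,-50],0.70],[[0,0,-60],0.76],[[0,0,-70],0.76],[[0,0,-80],0.76]]';python3 -c "
from h import *
s=st(); q=s['eef_rot']; print(R.from_quat([q[1],q[2],q[3],q[0]]).as_matrix().round(3))
for n in ('side','top'): cv2.imwrite(f'pics/{n}1.png',imaging.get_image(n)[:,:,::-1])
im=cv2.imread('pics/side1.png');cv2.imwrite('pics/c4.png',cv2.resize(im[40:250,220:400],None,fx=2.8,fy=2.8))"
```

```text
time_s: 1.7
tool_pos: [0.4302, -0.1251, 0.2392]
eef_rot: [0.704, 0.069, 0.704, -0.069]
force: [-0.5, -0.0, -0.1]
gripper_width: 0.0847
time_s: 2.5
tool_pos: [0.4299, -0.1269, 0.2391]
eef_rot: [0.633, -0.314, 0.633, 0.315]
force: [0.4, -0.2, -0.3]
gripper_width: 0.0859
time_s: 3.3
tool_pos: [0.43, -0.127, 0.1586]
eef_rot: [0.474, -0.525, 0.474, 0.525]
force: [0.3, 0.1, 0.6]
gripper_width: 0.085
3.3 q [ 0.71   0.417 -0.721  2.101  0.398  0.761  1.411] p [ 0.43   -0.127   0.1586] R [ 0.474 -0.525  0.474  0.525] F [0.3 0.1 0.6] T [ 0.01 -0.   -0.02] w 0.085
[[-0.    -0.995 -0.103]
 [ 0.    -0.103  0.995]
 [-1.     0.     0.   ]]
```

View pics/c4.png

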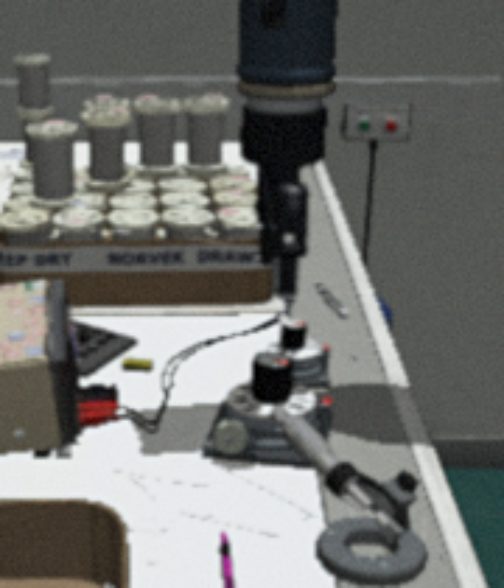

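```bash
python3 -m crank '[[[0,2,-20],0],[[0,2,-40],0],[[0,2,-55],0],[[0,2,-70],0],[[0,2,-82],0],[[0,2,-92],0],[[0,2,-92],0]]' 1 60; python3 -c "
from h import *
s=st()
for n in ('side','top'): cv2.imwrite(f'pics/{n}2.png',imaging.get_image(n)[:,:,::-1])
im=cv2.imread('pics/side2.png');a=cv2.resize(im[100:230,260:370],None,fx=3.5,fy=3.5)
im=cv2.imread('pics/top2.png');b=cv2.resize(im[180:310,250:360],None,fx=3.5,fy=3.5)
cv2.imwrite('pics/c5.png',np.hstack([a,b]))"
```

```text
time_s: 4.1
tool_pos: [0.4298, -0.1247, 0.0665]
eef_rot: [0.473, -0.525, 0.473, 0.526]
force: [-0.3, 0.2, 1.2]
gripper_width: 0.0855
4.1 q [ 0.577  0.558 -0.574  2.201  0.595  0.538  1.224] p [ 0.4298 -0.1247  0.0665] R [ 0.473 -0.525  0.473  0.526] F [-0.3  0.2  1.2] T [0.03 0.01 0.04] w 0.0855
```

View pics/c5.png

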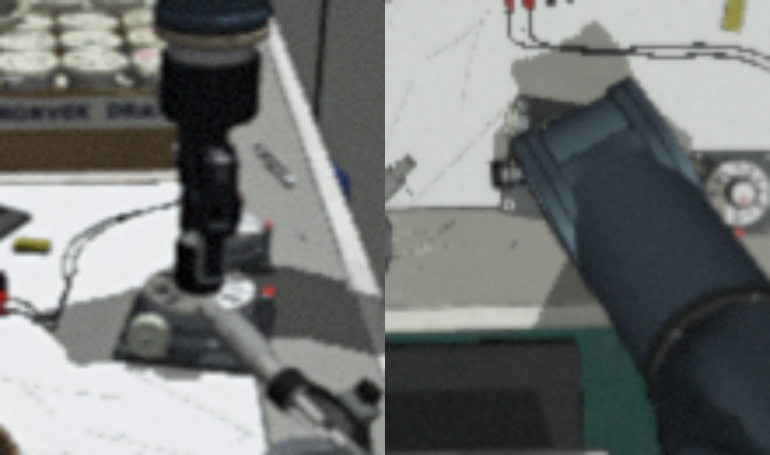

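The gripper straddles the sleeve with nothing touching it. Closing.

```bash
python3 -m crank '[[[0,0,0],0],[[0,0,0],0],[[0,0,0],0],[[0,0,0],0],[[0,0,0],0],[[0,0,0],0],[[0,0,0],0],[[0,0,0],0]]' 0.3 60; python3 -c "
from h import *
st()"
```

```text
time_s: 5.0
tool_pos: [0.4306, -0.1257, 0.0678]
eef_rot: [-0.473, 0.526, -0.473, -0.525]
force: [0.4, -2.9, 6.6]
gripper_width: 0.0385
5.0 q [ 0.579  0.556 -0.575  2.2    0.595  0.539  1.225] p [ 0.4306 -0.1257  0.0678] R [-0.473  0.526 -0.473 -0.525] F [ 0.4 -2.9  6.6] T [-0.49  0.14  0.02] w 0.0385
```

```bash
python3 -m crank '[[[0,-1,-2],0],[[0,-1,-4],0],[[0,-1,-6],0],[[0,-1,-8],0],[[0,-1,-8],0],[[0,-1,-8],0]]' ; python3 -c "
from h import *
st()"
```

```text
time_s: 5.6
tool_pos: [0.431, -0.1257, 0.0616]
eef_rot: [-0.473, 0.527, -0.473, -0.524]
force: [-7.9, 0.4, 43.9]
gripper_width: 0.0383
5.6 q [ 0.567  0.565 -0.561  2.206  0.613  0.521  1.209] p [ 0.431  -0.1257  0.0616] R [-0.473  0.527 -0.473 -0.524] F [-7.9  0.4 43.9] T [ 0.74  1.92 -0.04] w 0.0383
```

```bash
python3 -m crank '[[[0,0,1],0],[[0,0,2],0],[[0,0,2],0]]' ; python3 -c "
from h import *
st()"
```

```text
time_s: 5.9
tool_pos: [0.4307, -0.1257, 0.0622]
eef_rot: [-0.473, 0.526, -0.473, -0.525]
force: [-0.7, 1.3, 10.8]
gripper_width: 0.0381
5.9 q [ 0.571  0.565 -0.564  2.205  0.609  0.524  1.214] p [ 0.4307 -0.1257  0.0622] R [-0.473  0.526 -0.473 -0.525] F [-0.7  1.3 10.8] T [0.38 0.43 0.03] w 0.0381
```

```bash
python3 -m crank '[[[0,0,-0.7],-0.05],[[0,0,-0.7],-0.15],[[0,0,-0.7],-0.25],[[0,0,-0.7],-0.35],[[0,0,-0.7],-0.45],[[0,0,-0.7],-0.52],[[0,0,-0.7],-0.52]]' ; python3 -c "
from h import *
s=st(); q=s['eef_rot']; z=R.from_quat([q[1],q[2],q[3],q[0]]).as_matrix()[:,2]; print(np.arctan2(z[1],z[0]))"
```

```text
time_s: 6.6
tool_pos: [0.4308, -0.1259, 0.0619]
eef_rot: [0.593, -0.386, 0.592, 0.385]
force: [-2.7, 1.4, 22.1]
gripper_width: 0.0383
6.6 q [ 0.468  0.542 -0.413  2.209  0.475  0.472  0.834] p [ 0.4308 -0.1259  0.0619] R [ 0.593 -0.386  0.592  0.385] F [-2.7  1.4 22.1] T [ 0.23  0.8  -0.05] w 0.0383
1.1535154275028294
```

```bash
python3 -m crank '[[[0,0,0.2],-0.1],[[0,0,0.2],-0.23],[[0,0,0.2],-0.36],[[0,0,0.2],-0.49],[[0,0,0.2],-0.62],[[0,0,0.2],-0.75],[[0,0,0.2],-0.88],[[0,0,0.2],-1.0]]' ; python3 -c "
from h import *
s=st(); q=s['eef_rot']; z=R.from_quat([q[1],q[2],q[3],q[0]]).as_matrix()[:,2]; print(np.arctan2(z[1],z[0]))"
```

```text
time_s: 7.4
tool_pos: [0.4305, -0.1285, 0.062]
eef_rot: [0.706, -0.054, 0.705, 0.052]
force: [-2.5, 7.3, 15.5]
gripper_width: 0.0384
7.4 q [ 0.273  0.523 -0.128  2.215  0.168  0.41   0.158] p [ 0.4305 -0.1285  0.062 ] R [ 0.706 -0.054  0.705  0.052] F [-2.5  7.3 15.5] T [1.52 0.18 0.07] w 0.0384
0.14983789705546258
```

```bash
python3 -m crank '[[[0,0,0],0],[[0,0,0],-0.1],[[0,0,0],-0.2],[[0,0,0],-0.32],[[0,0,0],-0.44],[[0,0,0],-0.56],[[0,0,0],-0.68],[[0,0,0],-0.8]]' ; python3 -c "
from h import *
s=st(); q=s['eef_rot']; z=R.from_quat([q[1],q[2],q[3],q[0]]).as_matrix()[:,2]; print(np.arctan2(z[1],z[0]))"
```

```text
time_s: 8.2
tool_pos: [0.4315, -0.1248, 0.0618]
eef_rot: [0.671, 0.225, 0.67, -0.224]
force: [2.8, 9.5, 8.9]
gripper_width: 0.0381
8.2 q [ 0.12   0.527  0.084  2.22  -0.113  0.396 -0.35 ] p [ 0.4315 -0.1248  0.0618] R [ 0.671  0.225  0.67  -0.224] F [2.8 9.5 8.9] T [ 1.47 -0.37 -0.14] w 0.0381
-0.646416037871475
```

```bash
python3 -m crank '[[[0,0,-0.5],-0.1],[[0,0,-0.5],-0.22],[[0,0,-0.5],-0.34],[[0,0,-0.5],-0.46],[[0,0,-0.5],-0.58],[[0,0,-0.5],-0.7],[[0,0,-0.5],-0.82],[[0,0,-0.5],-0.82]]' ; python3 -c "
from h import *
s=st(); q=s['eef_rot']; z=R.from_quat([q[1],q[2],q[3],q[0]]).as_matrix()[:,2]; print(np.arctan2(z[1],z[0]))"
```

```text
time_s: 9.0
tool_pos: [0.4326, -0.1259, 0.0615]
eef_rot: [0.526, 0.475, 0.524, -0.473]
force: [3.1, 0.7, 16.9]
gripper_width: 0.0379
9.0 q [-0.031  0.55   0.306  2.224 -0.405  0.413 -0.862] p [ 0.4326 -0.1259  0.0615] R [ 0.526  0.475  0.524 -0.473] F [ 3.1  0.7 16.9] T [ 0.4  -0.12  0.06] w 0.0379
-1.4676741648139215
```

```bash
python3 -m crank '[[[0,0,2],0],[[0,0,4],0],[[0,0,6],0],[[0,0,7],0],[[0,0,7],0],[[0,0,7],0]]' ; python3 -c "
from h import *
s=st(); q=s['eef_rot']; z=R.from_quat([q[1],q[2],q[3],q[0]]).as_matrix()[:,2]; print(np.arctan2(z[1],z[0]))"
```

```text
time_s: 9.6
tool_pos: [0.4321, -0.1257, 0.0676]
eef_rot: [0.527, 0.473, 0.525, -0.472]
force: [4.6, 1.8, 2.1]
gripper_width: 0.0383
9.6 q [-0.039  0.539  0.317  2.22  -0.394  0.431 -0.867] p [ 0.4321 -0.1257  0.0676] R [ 0.527  0.473  0.525 -0.472] F [4.6 1.8 2.1] T [-0.08 -0.72  0.11] w 0.0383
-1.462500008560952
```

It rose to its first height. I'll open the gripper, lift and move aside to look.

```bash
python3 -m crank '[[[0,0,0],0],[[0,0,0],0],[[0,0,0],0],[[0,0,0],0],[[0,0,0],0],[[0,0,0],0],[[0,0,5],0],[[0,0,10],0]]' 1; python3 -m crank '[[[0,0,30],0],[[0,0,60],0],[[0,0,100],0],[[0,0,140],0],[[10,-45,160],0],[[20,-90,160],0],[[30,-135,160],0],[[40,-180,160],0]]'; python3 -m crank '[[[0,-45,0],0],[[0,-90,0],0],[[0,-135,0],0],[[0,-180,0],0]]'; python3 -c "
from h import *
s=st()
for n in ('side','top'): cv2.imwrite(f'pics/{n}3.png',imaging.get_image(n)[:,:,::-1])
im=cv2.imread('pics/side3.png');a=cv2.resize(im[140:220,280:360],None,fx=5,fy=5,interpolation=cv2.INTER_CUBIC)
im=cv2.imread('pics/top3.png');b=cv2.resize(im[200:252,277:329],(400,400),interpolation=cv2.INTER_CUBIC)
cv2.imwrite('pics/c6.png',np.hstack([a,b]))"
```

```text
time_s: 10.4
tool_pos: [0.43, -0.126, 0.0776]
eef_rot: [0.526, 0.473, 0.526, -0.473]
force: [-0.0, -0.2, 0.4]
gripper_width: 0.0857
time_s: 11.2
tool_pos: [0.4704, -0.3074, 0.2382]
eef_rot: [0.526, 0.473, 0.526, -0.472]
force: [1.4, 0.9, -0.6]
gripper_width: 0.0851
time_s: 11.6
tool_pos: [0.4698, -0.4875, 0.2378]
eef_rot: [0.526, 0.473, 0.526, -0.473]
force: [0.6, 0.5, -0.3]
gripper_width: 0.0856
11.6 q [ 0.459  0.627  0.499  1.444 -0.313  1.149 -0.457] p [ 0.4698 -0.4875  0.2378] R [ 0.526  0.473  0.526 -0.473] F [ 0.6  0.5 -0.3] T [-0.   -0.06 -0.01] w 0.0856
```

View pics/c6.png

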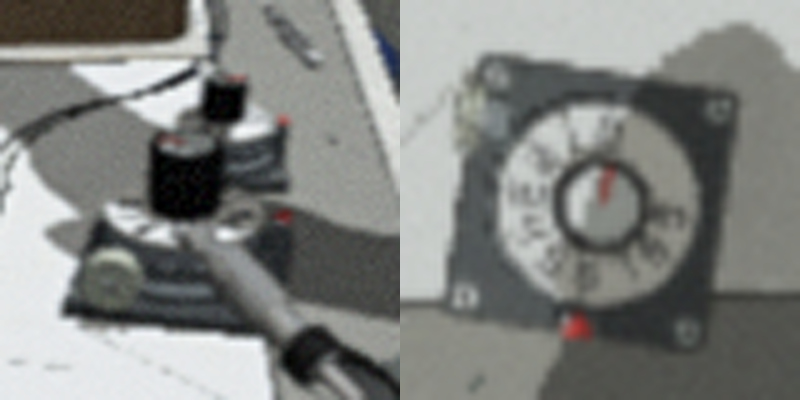

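View pics/top3.png

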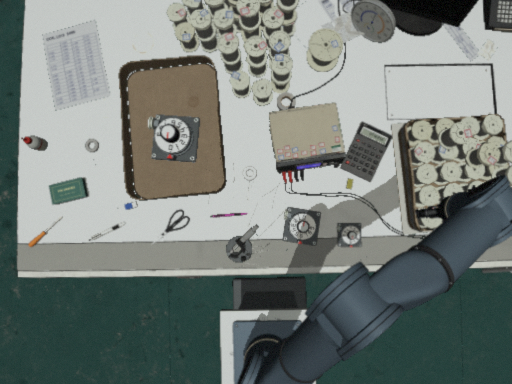

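The top crop shows the stripe pointing almost opposite the arrow, which would be 6 rather than 7. I'll measure it.

```bash
cat > m.py <<'E'
from h import *
def meas(f):
    im=cv2.imread(f).astype(int); red=im[...,2]-np.maximum(im[...,1],im[...,0])
    C=np.array([.4305,-.125])
    Y,X=np.mgrid[:384,:512]; w=np.clip(red-25,0,None)*1.0
    out={}
    for nm,z,lo,hi in(("stripe",.085,.0,.024),("arrow",.046,.038,.062)):
        u0=proj("top",np.r_[C,z])[0]; sel=(np.hypot(X-u0[0],Y-u0[1])<22)&(w>0)
        uv=np.c_[X[sel],Y[sel]]; P=onz("top",uv,z)[:,:2]-C; r=np.hypot(*P.T); k=(r>lo)&(r<hi); ww=w[sel][k]
        p=(P[k]*ww[:,None]).sum(0)/ww.sum(); out[nm]=np.degrees(np.arctan2(p[1],p[0])); print(nm,k.sum(),p.round(4),out[nm].round(1))
    print("setting",((out["arrow"]-out["stripe"])%360)/30)
    c=C; 
meas("pics/top0.png")
import sys; meas(sys.argv[1])
E
python3 m.py pics/top3.png; python3 - <<'E'
from h import *
# polar unwrap of disc at z=.045 around arrow
im=cv2.imread("pics/top3.png"); C=np.array([.4305,-.125])
th=np.radians(np.arange(349,-11,-0.5)); rr=np.linspace(.024,.056,60)
P=np.array([[C[0]+r*np.cos(t),C[1]+r*np.sin(t),.045] for r in rr[::-1] for t in th])
m=proj("top",P).reshape(60,-1,2).astype(np.float32)
o=cv2.remap(im,m[...,0],m[...,1],cv2.INTER_CUBIC); cv2.imwrite("pics/pol.png",cv2.resize(o,(790,180)))
E
```

```text
stripe 7 [-0.0069  0.0072] 133.6
arrow 12 [-0.0524  0.0106] 168.6
setting 1.1666967228718297
stripe 6 [ 0.0094 -0.0006] -3.7
arrow 10 [-0.0525  0.0112] 168.0
setting 5.721725309732559
```

View pics/pol.png

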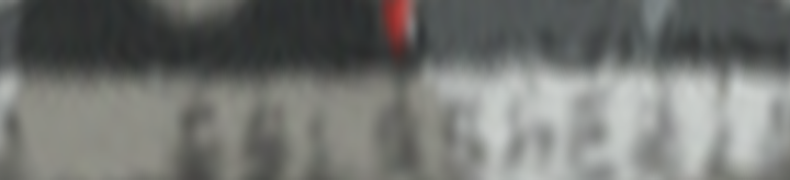

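The setting is exactly 6: three numerals (7, 8, 9) remain on the clockwise side, and a tick lies under the arrow. So the sleeve slipped one number in the pads. The sleeve is round, so I'll re-grip it harder and turn one more step.

```bash
python3 -m crank '[[[-5,45,0],0],[[-10,90,0],0],[[-15,135,0],0],[[-20,180,0],0],[[-25,225,0],0],[[-30,270,0],0],[[-35,315,0],0],[[-39,362,0],0]]' 1 110; python3 -m crank '[[[0,0,-30],0],[[0,0,-60],0],[[0,0,-90],0],[[0,0,-120],0],[[0,0,-145],0],[[0,0,-160],0],[[0,0,-172],0],[[0,0,-172],0]]';  python3 -c "
from h import *
st()"
```

```text
time_s: 12.5
tool_pos: [0.4303, -0.1222, 0.2378]
eef_rot: [0.526, 0.473, 0.526, -0.472]
force: [1.8, 0.5, -0.3]
gripper_width: 0.0851
time_s: 13.3
tool_pos: [0.4304, -0.1236, 0.0645]
eef_rot: [0.525, 0.472, 0.527, -0.473]
force: [0.1, 0.6, 0.3]
gripper_width: 0.0853
13.3 q [-0.056  0.548  0.336  2.223 -0.423  0.432 -0.841] p [ 0.4304 -0.1236  0.0645] R [ 0.525  0.472  0.527 -0.473] F [0.1 0.6 0.3] T [-0.04 -0.04  0.  ] w 0.0853
```

```bash
python3 -m crank '[[[0,-2,1],0],[[0,-2,1],0]]' 1; python3 -m crank '[[[0,0,0],0],[[0,0,0],0],[[0,0,0],0],[[0,0,0],0],[[0,0,0],0],[[0,0,0],0],[[0,0,0],0],[[0,0,0],0]]' 0.2 110; python3 -c "
from h import *
st()"
```

```text
time_s: 13.5
tool_pos: [0.4316, -0.1263, 0.0672]
eef_rot: [0.526, 0.473, 0.525, -0.472]
force: [0.3, 0.6, 0.4]
gripper_width: 0.0851
time_s: 14.3
tool_pos: [0.4313, -0.126, 0.0666]
eef_rot: [0.526, 0.473, 0.526, -0.472]
force: [-0.7, -0.5, 5.4]
gripper_width: 0.0373
14.3 q [-0.053  0.545  0.339  2.22  -0.421  0.436 -0.838] p [ 0.4313 -0.126   0.0666] R [ 0.526  0.473  0.526 -0.472] F [-0.7 -0.5  5.4] T [0.01 0.15 0.  ] w 0.0373
```

Centred. Pressing down about 6 mm.

```bash
python3 -m crank '[[[0,0,-2],0],[[0,0,-4],0],[[0,0,-6],0],[[0,0,-7],0],[[0,0,-7],0],[[0,0,-7],0]]' ; python3 -c "
from h import *
st()"
```

```text
time_s: 14.9
tool_pos: [0.4315, -0.126, 0.0608]
eef_rot: [0.526, 0.473, 0.525, -0.472]
force: [-5.0, 2.3, 31.2]
gripper_width: 0.0374
14.9 q [-0.042  0.554  0.326  2.225 -0.431  0.418 -0.83 ] p [ 0.4315 -0.126   0.0608] R [ 0.526  0.473  0.525 -0.472] F [-5.   2.3 31.2] T [0.47 1.14 0.01] w 0.0374
```

```bash
python3 -m crank '[[[0,0,0.7],0],[[0,0,0.7],-0.06],[[0,0,0.7],-0.12],[[0,0,0.7],-0.18],[[0,0,0.7],-0.24]]' ; python3 -c "
from h import *
st()"; python3 -m crank '[[[0,0,0],-0.06],[[0,0,0],-0.12],[[0,0,0],-0.18],[[0,0,0],-0.24],[[0,0,0],-0.30],[[0,0,0],-0.30]]' ; python3 -c "
from h import *
s=st(); q=s['eef_rot']; z=R.from_quat([q[1],q[2],q[3],q[0]]).as_matrix()[:,2]; print(np.arctan2(z[1],z[0]))"
```

```text
time_s: 15.4
tool_pos: [0.4315, -0.1262, 0.0609]
eef_rot: [0.465, 0.533, 0.465, -0.532]
force: [-2.5, -0.3, 18.5]
gripper_width: 0.0371
15.4 q [-0.087  0.566  0.394  2.226 -0.513  0.434 -0.985] p [ 0.4315 -0.1262  0.0609] R [ 0.465  0.533  0.465 -0.532] F [-2.5 -0.3 18.5] T [0.04 0.68 0.04] w 0.0371
time_s: 16.0
tool_pos: [0.4314, -0.1265, 0.0609]
eef_rot: [0.38, 0.597, 0.38, -0.596]
force: [-3.7, -0.6, 20.5]
gripper_width: 0.0375
16.0 q [-0.141  0.583  0.478  2.228 -0.612  0.457 -1.177] p [ 0.4314 -0.1265  0.0609] R [ 0.38   0.597  0.38  -0.596] F [-3.7 -0.6 20.5] T [-0.13  0.84  0.01] w 0.0375
-2.006885650940359
```

```bash
python3 -m crank '[[[0,0,1.5],0],[[0,0,3],0],[[0,0,4.5],0],[[0,0,6],0],[[0,0,6],0],[[0,0,6],0]]' ; python3 -c "
from h import *
s=st(); q=s['eef_rot']; z=R.from_quat([q[1],q[2],q[3],q[0]]).as_matrix()[:,2]; print(np.arctan2(z[1],z[0]))"; python3 -m crank '[[[0,0,0],0],[[0,0,0],0],[[0,0,0],0],[[0,0,0],0],[[0,0,0],0],[[0,0,0],0],[[0,0,5],0],[[0,0,10],0]]' 1; python3 -m crank '[[[0,0,30],0],[[0,0,60],0],[[0,0,100],0],[[0,0,140],0],[[10,-45,160],0],[[20,-90,160],0],[[30,-135,160],0],[[40,-180,160],0]]'; python3 -m crank '[[[0,-45,0],0],[[0,-90,0],0],[[0,-135,0],0],[[0,-180,0],0]]'; python3 -c "
from h import *
s=st()
for n in ('side','top'): cv2.imwrite(f'pics/{n}4.png',imaging.get_image(n)[:,:,::-1])
im=cv2.imread('pics/side4.png');a=cv2.resize(im[140:220,280:360],None,fx=5,fy=5,interpolation=cv2.INTER_CUBIC)
im=cv2.imread('pics/top4.png');b=cv2.resize(im[200:252,277:329],(400,400),interpolation=cv2.INTER_CUBIC)
cv2.imwrite('pics/c7.png',np.hstack([a,b]))"; python3 m.py pics/top4.png;python3 - <<'E'
from h import *
im=cv2.imread("pics/top4.png"); C=np.array([.4308,-.1255])
th=np.radians(np.arange(349,-11,-0.5)); rr=np.linspace(.024,.056,60)
P=np.array([[C[0]+r*np.cos(t),C[1]+r*np.sin(t),.045] for r in rr[::-1] for t in th])
m=proj("top",P).reshape(60,-1,2).astype(np.float32)
o=cv2.remap(im,m[...,0],m[...,1],cv2.INTER_CUBIC); cv2.imwrite("pics/pol2.png",cv2.resize(o,(790,180)))
E
```

```text
time_s: 16.6
tool_pos: [0.4313, -0.1264, 0.0664]
eef_rot: [0.381, 0.596, 0.38, -0.596]
force: [-1.3, -0.9, 9.7]
gripper_width: 0.037
16.6 q [-0.152  0.574  0.493  2.224 -0.6    0.472 -1.186] p [ 0.4313 -0.1264  0.0664] R [ 0.381  0.596  0.38  -0.596] F [-1.3 -0.9  9.7] T [-0.41  0.42  0.06] w 0.037
-2.004409583434822
time_s: 17.4
tool_pos: [0.431, -0.1259, 0.0763]
eef_rot: [-0.381, -0.596, -0.381, 0.596]
force: [0.6, -0.5, -0.4]
gripper_width: 0.0851
time_s: 18.2
tool_pos: [0.4715, -0.3073, 0.2368]
eef_rot: [0.381, 0.596, 0.381, -0.595]
force: [0.7, 0.3, 1.7]
gripper_width: 0.0852
time_s: 18.6
tool_pos: [0.4708, -0.4875, 0.2364]
eef_rot: [-0.381, -0.596, -0.381, 0.596]
force: [0.9, -1.3, 0.3]
gripper_width: 0.0857
18.6 q [ 0.372  0.669  0.677  1.448 -0.434  1.177 -0.894] p [ 0.4708 -0.4875  0.2364] R [-0.381 -0.596 -0.381  0.596] F [ 0.9 -1.3  0.3] T [ 0.03 -0.06 -0.02] w 0.0857
stripe 7 [-0.0069  0.0072] 133.6
arrow 12 [-0.0524  0.0106] 168.6
setting 1.1666967228718297
stripe 6 [ 0.0077 -0.0055] -35.6
arrow 10 [-0.0525  0.0104] 168.7
setting 6.812978374763501
```

View pics/c7.png

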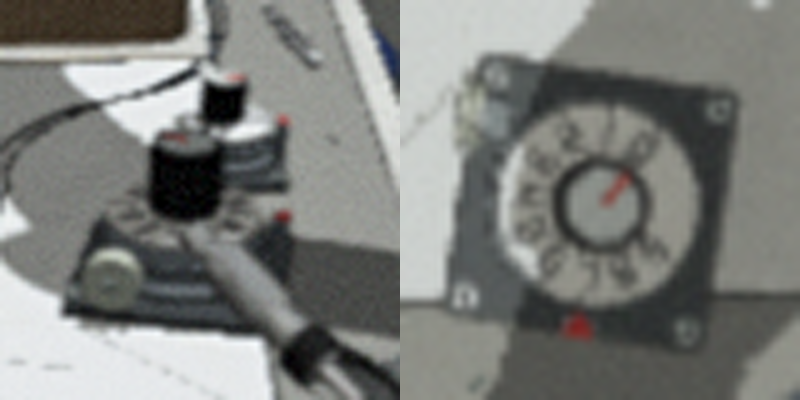

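View pics/pol2.png

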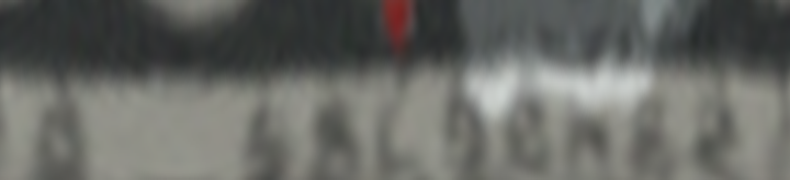

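View pics/side4.png

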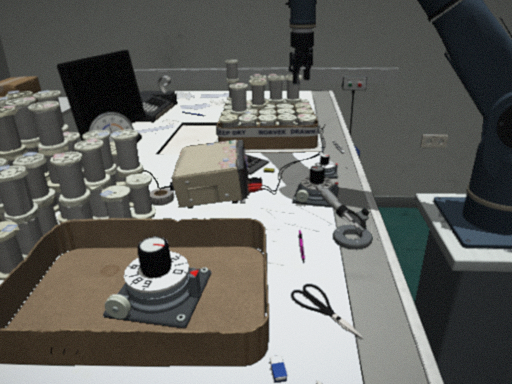

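The crop shows 7 at the arrow with its tick under the tip. One last check that the sleeve is fully up: the height of the black grip in the side view, before against after.

```bash
python3 - <<'E'
from h import *
for z in(.085,.079): print("top centre px",z,proj("side",[[.4308,-.1255,z]]).round(1), "disc front",proj("side",[[.4308,-.105,z-.04]]).round(1))
def edge(col,rows,thr):
    for i in range(len(col)-1):
        if (col[i]-thr)*(col[i+1]-thr)<=0 and col[i]>col[i+1]: return rows+i+(col[i]-thr)/(col[i]-col[i+1])
for f in (0,3,4):
    g=cv2.cvtColor(cv2.imread(f"pics/side{f}.png"),cv2.COLOR_BGR2GRAY).astype(float)
    print(f,[tuple(np.round(g[158:188,c]).astype(int)) for c in (317,)])
    # front rim of the top face (bright->dark), and grip bottom (dark->bright)
    t=[];b=[]
    for c in range(314,322):
        col=g[164:180,c]; i=np.argmin(np.diff(col)); hi,lo=col[:i+1].max(),col[i+1:].min(); t.append(edge(col[max(0,i-1):],164+max(0,i-1),(col[i-1]+lo)/2))
        col=g[174:190,c]; th=(col.min()+col[:].max())/2; j=[k for k in range(len(col)-1) if col[k]<th<=col[k+1]]; b.append(174+j[0]+(th-col[j[0]])/(col[j[0]+1]-col[j[0]]) if j else np.nan)
    print("rim",np.round(np.array(t,float),1),"median",np.nanmedian(np.array(t,float)).round(2),"bottom",np.round(b,1),np.nanmedian(b).round(2))
E
```

```text
top centre px 0.085 [[316.6 168.2]] disc front [[316.4 184.8]]
top centre px 0.079 [[316.5 170.2]] disc front [[316.3 186.8]]
0 [(np.int64(236), np.int64(232), np.int64(233), np.int64(228), np.int64(186), np.int64(174), np.int64(200), np.int64(197), np.int64(192), np.int64(204), np.int64(202), np.int64(206), np.int64(166), np.int64(65), np.int64(1), np.int64(1), np.int64(10), np.int64(0), np.int64(16), np.int64(2), np.int64(11), np.int64(8), np.int64(16), np.int64(11), np.int64(5), np.int64(26), np.int64(102), np.int64(182), np.int64(155), np.int64(114))]
rim [169.9 170.2 170.5 170.6 170.6 170.6 170.5 169.7] median 170.48 bottom [183.8 183.8 183.8 183.9 183.9 183.7 183.5 183.4] 183.77
3 [(np.int64(238), np.int64(237), np.int64(232), np.int64(183), np.int64(110), np.int64(86), np.int64(107), np.int64(103), np.int64(100), np.int64(111), np.int64(108), np.int64(128), np.int64(124), np.int64(59), np.int64(5), np.int64(11), np.int64(5), np.int64(7), np.int64(2), np.int64(2), np.int64(6), np.int64(8), np.int64(2), np.int64(9), np.int64(2), np.int64(20), np.int64(89), np.int64(148), np.int64(132), np.int64(100))]
rim [170.4 170.8 170.9 170.9 170.8 170.6 170.4 170. ] median 170.7 bottom [183.8 183.8 183.8 183.8 184.  183.6 183.5 183.3] 183.78
4 [(np.int64(237), np.int64(235), np.int64(238), np.int64(232), np.int64(194), np.int64(159), np.int64(160), np.int64(130), np.int64(90), np.int64(98), np.int64(102), np.int64(106), np.int64(83), np.int64(32), np.int64(3), np.int64(11), np.int64(4), np.int64(2), np.int64(2), np.int64(0), np.int64(19), np.int64(7), np.int64(7), np.int64(3), np.int64(9), np.int64(15), np.int64(59), np.int64(112), np.int64(122), np.int64(105))]
rim [165.9 170.4 170.5 170.6 170.5 170.4 170.1 170. ] median 170.4 bottom [184.1 183.8 183.8 184.  184.1 183.6 183.5 183.3] 183.84
```

```bash
python3 -c "
from rig import robot
print(robot.finish_job())"
```

```text
the job is handed in; nothing more can be done
None
```

The brake now stands at 7 with the sleeve up and locked, and I handed the job in at about 18.7 s.

**What I did:** I picked the middle-sized brake, whose foot measured about 114 mm. It started at 1. I gripped the sleeve, pressed it down and turned it half a turn clockwise. It slipped in the pads and came up at 6 instead of 7. I gripped it again harder (110 N), pressed, turned one more number, let it rise, released it and moved the arm away.

**Last checks:**
- **Setting:** the top view shows the 7 and its tick under the red arrow. The rough measurement from the red stripe gave 6.8. It had also been about 0.2 off on the earlier readings, so I relied on the numerals.
- **Height:** in the side view, the top and bottom edges of the black grip are within 0.1 px of where they began. The full 6 mm press would show as about 2 px, so the sleeve is fully up.
- **Surroundings:** the robot touches nothing, and the small things look unmoved in the pictures; I did not measure them.
- **Forces:** the first press read about 44 N at the wrist, carried through the finger pads, and I backed it off before turning. All later readings were 31 N or less.

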